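# Tare the bowl and weigh a saddle knob

## Task

Stand the empty copper bowl on the scale and slide it gently until its foot drops fully into the recess of the seat plate, then let go and press the orange tare key well down but gently, holding it down for a full second. Only then put the brass saddle knob in the bowl, leaving bowl and knob there. Keep the bowl level, do not bang, shove or lean on the scale, and leave everything else where it is.

Things in the scene. Friction and masses are not known exactly. Their poses are not given: they have to be found in the camera images.
- scale: Grey counter scale, fixed, 240 mm (its x) by 270 mm (its y), body top 36 mm above the counter. Origin: centre of its underside, on the counter; x points to its back (away from the robot at yaw 0), y to its left, z up. A steel seat plate, 190 mm (x) by 150 mm (y), lies on its right part; the orange tare key is at its left front.
- seat_mean (a point): Mean place of the centre of the polished, slippery plate's top, 50 mm above the counter; axes as the scale's. In it is a round recess 77 mm across, 6 mm deep; the bowl's foot sits in it with 2.5 mm to spare all round. Plate and recess are clamped up to 25 mm to +x or -x of this point (y exact), unmeasured: slide the bowl gently along x, free to sink, until the foot drops in and meets its wall. The plate sinks 0.2 mm per N.
- key_axis (a point): Point of the scale on the tare key's upright axis, 36 mm above the counter. The key, orange, 28 mm across, sits on a rubber mount in the scale: its unpressed top stands anywhere from 50 to 66 mm above the counter, unmeasured, so feel for it. The mount does not yield to pressing.
- tare (a joint): How far the tare key is pressed straight down, m: 0 up, 0.008 fully down; springs back. It takes 1.5 N to start, 5 N for 0.005 and 7 N to be fully down; it counts as down from 0.004.
- bowl_foot (a point): Copper weighing bowl, 0.2 to 0.35 kg, empty, on the counter: foot a disc 72 mm across, rim 110 mm across and 40 mm above the underside, wall 3 mm, inner floor 12 mm above the underside and about 74 mm across. This point is the centre of its underside; z up, x points from the grip ear to the middle.
- bowl_ear (a point): Grip point on the bowl's upright wooden ear: a plate 10 mm thick along the bowl's x, 26 mm wide along its y, rising from the rim (40 mm) to 85 mm above the underside, at x = -55 mm of the bowl. Point mid-thickness, 66 mm above the underside; axes as the bowl's. Pinch it from above across its thickness, one finger over the bowl's inside.
- knob_brass_mid (a point): Brass saddle knob to be weighed, 0.1 kg or so, 42 mm tall, standing upright on the dark granite slab (slab top 30 mm above the counter): round foot 30 mm across, waist 18 mm, round head 26 mm across from 22 to 40 mm above its underside. Point at its centre, 21 mm above its underside. It starts in any of three places on the slab.
- knob_steel_mid (a point): dark steel saddle knob: same shape and size as the brass one; stands on the slab; not wanted. Point at its centre, 21 mm above its underside.
- knob_red_mid (a point): red saddle knob: same shape and size as the brass one; stands on the slab; not wanted. Point at its centre, 21 mm above its underside.
- jar: Amber jar with brass cap, 64 mm across, 85 mm tall; a bystander. Origin at its underside.
- spool: Wooden spool, 48 mm across, 55 mm tall; a bystander. Origin at its underside.
- hammer: Hammer lying on the counter, about 300 mm long; a bystander. Origin at its underside.
- mug: Blue mug, 76 mm across, 85 mm tall, with a handle; a bystander. Origin at its underside.
- brush: Brush lying on the counter; a bystander. Origin at its underside.
Things that resemble listed ones, but are neither listed nor needed, are in the scene too. There is more than one size of the part that bears bowl_foot; the job needs the smallest. Of the things that look like the part that bears knob_brass_mid, the smaller one is meant.

How it is judged:
By the outcome, as a careful person would: the job done as asked, in the order asked, and still so for the second after the job is handed in, with the robot touching nothing.
It also fails if it takes over 72 s, if anything falls off the work surface, if the arm or the gripper's body presses on something with over 40 N, if the wrist force passes 120 N, or if a joint passes its speed limit or range.

## Robot

A 6-joint arm with a two-finger parallel gripper is mounted at the origin on the work surface. World frame = base frame: x ahead of the robot, y to its left, z up, the work surface at z = 0. Lengths are in m, angles in rad, forces in N, time in s.
With the tool pointing down it reaches from about 0.325 to 0.85 m from the base axis. Payload 15.5 kg.
Tool frame: the origin (TCP) lies between the finger pads; the fingertips stand ctrl.nose_length ahead of it and the grasp point (between the pads) lies 11 mm behind it (ctrl.nose_length is the distance from the TCP to the fingertips, in m); x points along the fingers, y is the direction in which the jaws open and shut, and the axes are right-handed (so a half turn about x gives the same grasp; the last joint's range is limited). The gripper opens to 91 mm and grips with 3 to 60 N. Pads are 32 mm wide; open, the fingers measure 118 mm over their backs; the gripper's body (76 mm by 178 mm) begins 60 mm behind the grasp point.
Start: joints at [-1.349, 0.494, 1.345, -0, 1.302, -0.096], TCP at [0.195, -0.594, 0.222] pointing down, gripper open.
Joint ranges: [-2.91, 2.91], [-0.82, 2.16], [0.22, 2.67], [-1.22, 4.37], [0.12, 2.79], [-3.08, 3.08]. Speed limits (rad/s): [1.89, 1.89, 2.57, 3.01, 3.01, 3.01].

## Interface

Orientations are given as a unit quaternion [w, x, y, z].
In Python, from bench import ctrl gives the robot as it stands.
- The arm moves only by the tool servo_tool, never from a script. Its argument "motion" is a list of rows, each an object of numbers: "dx", "dy", "dz": the shift along the tool's x, y, z in mm; "spin": the turn about the tool's x in degrees; "claw": the finger opening in mm, from 0 to 91.2. A call has 1 to 5 rows; each row is the pose to reach, as a shift and turn from the pose commanded when the call began, along the tool's axes at that moment; what a row does not reach only later rows make up. A row lasts 1/8 s, in which the tool goes at most 62.5 mm and 10.7 degrees, less where a joint would pass 70% of its speed; a pose out of reach is approached as far as the arm can. A call with a gripper value outside its range is refused whole. The fingers move at their own pace and stop on an object; "grip_force" is the grip in N (left out, the last holds). Time passes only in rows, so rows that repeat a pose let the fingers close. It gives the time, the measured TCP pose, the force and the opening at its end, in the units of the state.
- ctrl.read_state(): the state, without advancing time (a new reading comes with each control period).
- ctrl.read_camera(name): name is "scene" or "top" or "wrist"; returns (picture, depth): 400x640x3 uint8, red, green, blue; 400x640 float32, m along the optical axis (not along the pixel's ray), 0 where there is no reading.
- ctrl.camera_model(name): a dict with "fx", "fy", "cx", "cy" (pixels), "distortion" ([k1, k2, p1, p2, k3] as OpenCV has them; the pictures are not rectified), "R" (3x3) and "t" (3): a world point X has camera coordinates R X + t; the wrist camera has in their place "tool_from_camera" (4x4, takes a point from camera to tool coordinates, whose origin is the TCP and whose axes are the tool frame's). Camera axes: x right, y down, z forward; pixel columns grow to the right and rows downward; lengths in m; the calibration is good to about 2 mm. A picture is of the moment at which its call begins: read the wrist's pose just before it. camera_model takes no time and is no camera call.
- ctrl.hand_in(): hands the job in, once; it reports no verdict.
The state is a dict: "t": time; "qpos": joint angles; "dq": joint speeds; "joint_efforts": joint torques, N m; "tool_pos": TCP position; "tcp_rot": TCP orientation; "ft_force": force on the tool from outside, world axes, zero at the start; "torque": the same for the moment, N m; "opening": finger opening in m.
Only numpy, scipy, OpenCV 4.12 (cv2) and the standard library are available. Lean on these libraries where they do the work, as an engineer would, in place of code of your own. Each camera call takes 0.05 s, during which the arm holds its last target. There are 200 camera calls.

## Working session

There is one attempt and no reset: what is moved stays moved. The work goes in short steps, Python scripts to look and compute and a tool call to move; the robot and the scene stay as the last step left them, time stands still between calls to the robot, and variables do not carry over. Pictures are saved under pics/ and viewed, about 8 in all and at most 12, crops included, and the job is handed in when it is done.

Besides the shell and the picture viewer there is one more tool, called after "Request:" as a command line: name --argument value ..., lists and objects as JSON in quotes. servo_tool: Moves the arm, as the interface text tells. Its arguments: {"type":"object","properties":{"motion":{"type":"array","items":{"type":"object","properties":{"dx":{"type":"number"},"dy":{"type":"number"},"dz":{"type":"number"},"spin":{"type":"number"},"claw":{"type":"number"}}}},"grip_force":{"type":"number"}},"required":["motion"]}

```bash
mkdir -p pics; ls
cat > h.py <<'E'
import numpy as np, cv2
from bench import ctrl
from scipy.spatial.transform import Rotation as Ro
def shot(n):
    s=ctrl.read_state(); p,d=ctrl.read_camera(n); m=ctrl.camera_model(n)
    if n=='wrist':
        T=np.array(m['tool_from_camera']); q=s['tcp_rot']
        A=np.eye(4); A[:3,:3]=Ro.from_quat([q[1],q[2],q[3],q[0]]).as_matrix(); A[:3,3]=s['tool_pos']
        W=A@T
    else:
        W=np.eye(4); R=np.array(m['R']); W[:3,:3]=R.T; W[:3,3]=-R.T@np.array(m['t'])
    np.savez(f'{n}.npz',p=p,d=d,W=W,K=np.array([[m['fx'],0,m['cx']],[0,m['fy'],m['cy']],[0,0,1]]),D=np.array(m['distortion'],float))
    return p,d
class V:
    def __init__(s,n):
        z=np.load(f'{n}.npz'); s.p,s.d,s.W,s.K,s.D=[z[k] for k in ('p','d','W','K','D')]
    def ray(s,u,v):
        a=cv2.undistortPoints(np.array([[[u,v]]],float),s.K,s.D)[0,0]
        return np.array([a[0],a[1],1.])
    def at(s,u,v,z=None):
        r=s.ray(u,v); w=s.W[:3,:3]@r; o=s.W[:3,3]
        if z is None:
            k=s.d[int(v)-1:int(v)+2,int(u)-1:int(u)+2]; k=k[k>0]; t=np.median(k) if len(k) else np.nan
        else: t=(z-o[2])/w[2]
        return o+t*w
    def cloud(s):
        vv,uu=np.mgrid[0:400,0:640]
        a=cv2.undistortPoints(np.stack([uu,vv],-1).reshape(-1,1,2).astype(float),s.K,s.D).reshape(400,640,2)
        c=np.dstack([a,np.ones((400,640))])*s.d[...,None]
        X=c@s.W[:3,:3].T+s.W[:3,3]; X[s.d<=0]=np.nan
        return X
    def crop(s,x0,y0,x1,y1,k,f):
        cv2.imwrite(f,cv2.resize(s.p[y0:y1,x0:x1,::-1],None,fx=k,fy=k,interpolation=cv2.INTER_CUBIC))
    def px(s,X):
        c=s.W[:3,:3].T@(np.array(X)-s.W[:3,3]); return cv2.projectPoints(c.reshape(1,1,3),np.zeros(3),np.zeros(3),s.K,s.D)[0].ravel()
E
python3 - <<'E'
from h import *
for n in('top','scene'):
    shot(n); V(n).crop(0,0,640,400,1.25,f'pics/{n}.png')
print(ctrl.nose_length,ctrl.read_state())
print(np.array(ctrl.camera_model('wrist')['tool_from_camera']).round(3))
E
```

```text
pics
0.008 {'t': 0.1, 'qpos': array([-1.34849061e+00,  4.94141303e-01,  1.34603836e+00,  4.74831159e-05,
        1.30252852e+00, -9.55046838e-02]), 'dq': array([ 0.00074855, -0.0009867 , -0.00332048,  0.00081989,  0.00011083,
        0.00010021]), 'joint_efforts': array([ 1.29548775e-03, -8.80243635e+01, -3.82544374e+01,  7.07584829e-02,
        4.81846277e-02, -6.18732116e-06]), 'tool_pos': array([ 0.19524765, -0.59337643,  0.22139574]), 'tcp_rot': array([-0.11149161, -0.69818978, -0.11228088,  0.69820746]), 'ft_force': array([ 0.00800379, -1.3494871 , -0.22294552]), 'torque': array([ 0.00803289,  0.03784988, -0.00074946]), 'opening': 0.09115500663048903}
[[ 0.    -0.292  0.956 -0.163]
 [ 1.     0.    -0.    -0.001]
 [ 0.     0.956  0.292 -0.082]
 [ 0.     0.     0.     1.   ]]
```

View pics/top.png

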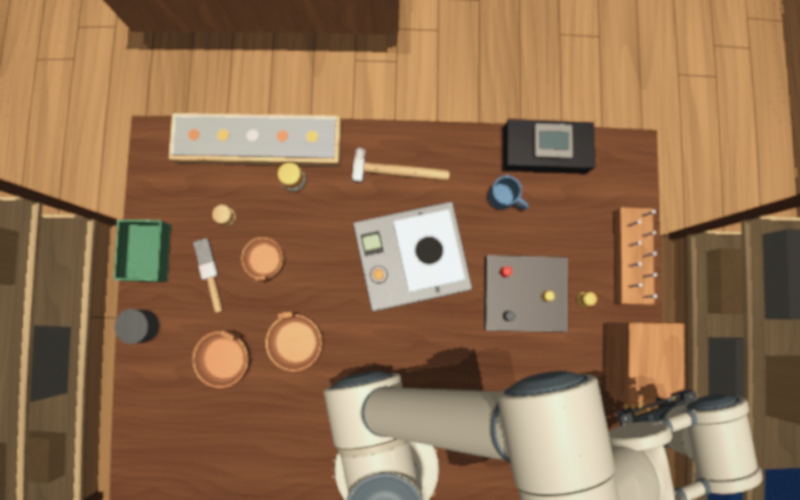

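View pics/scene.png

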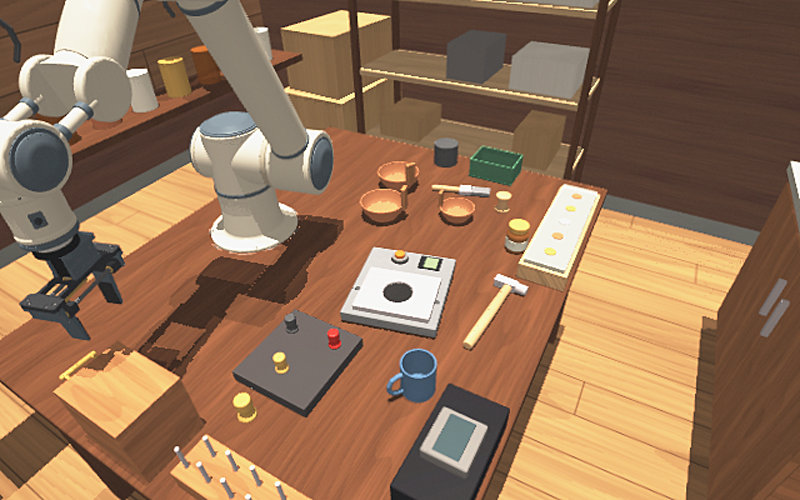

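Top view, in 800x500 pixels:
- Copper bowls at (262,258), (220,358) and (293,342). The smallest looks like (262,258).
- Brass knobs at (549,296) on the slab and (589,298) off it, which looks larger. The one on the slab fits the description.
- Scale at (412,256), key at (378,274), recess at (429,250).

Next I'll measure these and make an enlarged crop to confirm.

Run:
```python
from h import *
t=V('top'); X=t.cloud()
def ring(u0,v0,r=32):
    u0/=1.25;v0/=1.25;P=X[int(v0)-r:int(v0)+r,int(u0)-r:int(u0)+r].reshape(-1,3); return P[~np.isnan(P[:,0])]
for n,c in dict(A=(262,258),B=(220,358),C=(293,342)).items():
    P=ring(*c); zs=P[P[:,2]>.015]; rim=P[(P[:,2]>.03)]; ear=P[P[:,2]>.06]
    (cx,cy),rr=cv2.minEnclosingCircle(zs[:,:2][zs[:,2]<.055].astype(np.float32)) if len(zs) else ((0,0),0)
    print(n,cx,cy,rr,'ear',ear.mean(0),ear[:,2].max() if len(ear) else 0,len(ear))
for n,(u,v) in dict(knobslab=(549,296),knoboff=(589,298),steel=(509,316),red=(507,272),key=(378,274),rec=(429,250),slab=(530,290),plate=(410,230)).items():
    print(n,t.at(u/1.25,v/1.25).round(4))
P=X.reshape(-1,3); g=t.p.reshape(-1,3).astype(int)
for n,a,b in(('scalebody',.028,.043),('plate',.044,.056)):
    m=(P[:,2]>a)&(P[:,2]<b)&(P[:,0]>.3)&(P[:,0]<.75)&(abs(P[:,1])<.2)&(g.min(1)>110)
    r=cv2.minAreaRect(P[m][:,:2].astype(np.float32)); print(n,m.sum(),r)
t.crop(140,150,480,300,2.35,'pics/c1.png')
```

```text
A 0.575847864151001 0.3815387785434723 0.10199778527021408 ear [0.50291267 0.33905042 0.08034959] 0.09363179557019685 37
B 0.28453803062438965 0.43827927112579346 0.0764911025762558 ear [0.34355057 0.40696601 0.09904781] 0.11967961532259741 84
C 0.33332327008247375 0.24762460589408875 0.07651406526565552 ear [0.40138791 0.25975995 0.10492821] 0.122941956207681 58
knobslab [ 0.4642 -0.4118  0.0726]
knoboff [ 0.4616 -0.5234  0.0571]
steel [ 0.4105 -0.3075  0.072 ]
red [ 0.5242 -0.3015  0.0708]
key [0.5119 0.0334 0.0563]
rec [ 0.5795 -0.0991  0.043 ]
slab [ 0.4805 -0.372   0.0288]
plate [ 0.6305 -0.0475  0.0499]
scalebody 2950 ((0.566221296787262, -0.05480557680130005), (0.2397357076406479, 0.27064812183380127), 13.702079772949219)
plate 2207 ((0.566517174243927, -0.05530843138694763), (0.23180392384529114, 0.25648391246795654), 13.737677574157715)
```

View pics/c1.png

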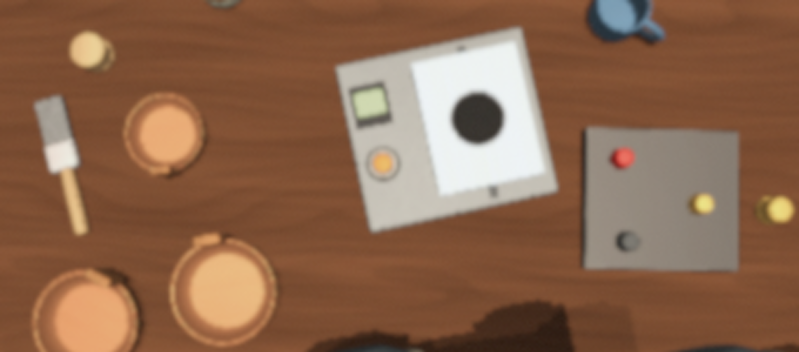

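Bowl A is clearly the smallest, with a rim of about 110 mm. The brass knob on the slab at (549,296) has its top at 0.072 m and is smaller than the one off the slab. The scale is at (0.566,-0.055) with yaw 13.7°. Next I'll get the tool axes for the first move.

```bash
cat >> h.py <<'E'
def axes():
    s=ctrl.read_state(); q=s['tcp_rot']; return s,Ro.from_quat([q[1],q[2],q[3],q[0]]).as_matrix()
def go(target,ydir=None):
    s,R=axes(); d=R.T@(np.array(target)-s['tool_pos'])*1000
    print('t',s['t'],'pos',s['tool_pos'].round(4),'F',s['ft_force'].round(2),'open',round(s['opening']*1000,1)); print('dxyz',d.round(1))
    yd=np.degrees(np.arctan2(R[1,1],R[0,1])); print('tool y heading',round(yd,1),'tilt x',R[:,0].round(3))
    if ydir is not None:
        e=(ydir-yd+90)%180-90; print('spin',round(-e,1),'(world yaw',round(e,1),')  or',round(-e+180,1), 'q6',s['qpos'][5])
E
python3 - <<'E'
from h import *
t=V('top')
u,v=165/2.35+140,133/2.35+150
print('bowlA',t.at(u,v,.035),'edges',[t.at(a/2.35+140,133/2.35+150,.04).round(4) for a in(124,206)],[t.at(165/2.35+140,b/2.35+150,.04).round(4) for b in(93,174)])
print('ear',t.at(165/2.35+140,171/2.35+150,.085))
go([.50,.30,.30],0)
print(axes()[1].round(3))
E
```

```text
bowlA [0.54737647 0.34091492 0.035     ] edges [array([0.5455, 0.398 , 0.04  ]), array([0.5484, 0.2818, 0.04  ])] [array([0.6036, 0.3424, 0.04  ]), array([0.4893, 0.3372, 0.04  ])]
ear [0.49127607 0.32711971 0.085     ]
t 0.1 pos [ 0.1952 -0.5934  0.2214] F [ 0.01 -1.35 -0.22] open 91.2
dxyz [ -77.7 -753.5 -568.7]
tool y heading -71.8 tilt x [-0.     0.001 -1.   ]
spin -71.8 (world yaw 71.8 )  or 108.2 q6 -0.0955046838342282
[[-0.     0.312 -0.95 ]
 [ 0.001 -0.95  -0.312]
 [-1.    -0.001 -0.   ]]
```

Request:
servo_tool --motion '[{"dx": -16, "dy": -30, "dz": -52, "spin": -9}, {"dx": -32, "dy": -60, "dz": -104, "spin": -19}, {"dx": -48, "dy": -90, "dz": -155, "spin": -29}, {"dx": -62, "dy": -120, "dz": -206, "spin": -39}, {"dx": -78, "dy": -150, "dz": -258, "spin": -49}]'

```text
$.motion[0]: bad value
```

Run:
```python
from h import *
go([.53,.375,.26],0)
```

```text
t 0.1 pos [ 0.1952 -0.5934  0.2214] F [ 0.01 -1.35 -0.22] open 91.2
dxyz [ -37.6 -815.3 -620.6]
tool y heading -71.8 tilt x [-0.     0.001 -1.   ]
spin -71.8 (world yaw 71.8 )  or 108.2 q6 -0.0955046838342282
```

Request:
servo_tool --motion '[{"dx": -16, "dy": -30, "dz": -52, "spin": -9, "claw": 70}, {"dx": -32, "dy": -60, "dz": -104, "spin": -19, "claw": 70}, {"dx": -48, "dy": -90, "dz": -155, "spin": -29, "claw": 70}, {"dx": -62, "dy": -120, "dz": -206, "spin": -39, "claw": 70}, {"dx": -78, "dy": -150, "dz": -258, "spin": -49, "claw": 70}]'

```text
t: 0.72
tool_pos: [0.3943, -0.3689, 0.3002]
tcp_rot: [-0.393, -0.588, -0.393, 0.588]
ft_force: [1.0, -1.1, -0.3]
opening: 0.0697
```

Run:
```python
from h import *
go([.53,.375,.26],0)
```

```text
t 0.725 pos [ 0.3943 -0.3689  0.3002] F [ 0.99 -1.05 -0.33] open 69.7
dxyz [  40.4 -159.  -739.2]
tool y heading -22.5 tilt x [-0.  0. -1.]
spin -22.5 (world yaw 22.5 )  or 157.5 q6 -0.4703748495430287
```

Request:
servo_tool --motion '[{"dx": 0, "dy": -13, "dz": -60, "spin": -5, "claw": 70}, {"dx": 0, "dy": -26, "dz": -120, "spin": -10, "claw": 70}, {"dx": 0, "dy": -39, "dz": -180, "spin": -15, "claw": 70}, {"dx": 0, "dy": -52, "dz": -240, "spin": -20, "claw": 70}, {"dx": 0, "dy": -64, "dz": -300, "spin": -22.5, "claw": 70}]'

```text
t: 1.35
tool_pos: [0.4506, -0.0673, 0.2999]
tcp_rot: [0.499, 0.501, 0.499, -0.501]
ft_force: [1.3, -0.8, 0.8]
opening: 0.0703
```

Request:
servo_tool --motion '[{"dx": 0, "dy": 13, "dz": -60, "spin": 0, "claw": 70}, {"dx": 0, "dy": 26, "dz": -120, "spin": 0, "claw": 70}, {"dx": 0, "dy": 39, "dz": -180, "spin": 0, "claw": 70}, {"dx": 10, "dy": 52, "dz": -240, "spin": 0, "claw": 70}, {"dx": 20, "dy": 64, "dz": -300, "spin": 0, "claw": 70}]'

```text
t: 1.98
tool_pos: [0.5163, 0.2326, 0.2795]
tcp_rot: [-0.499, -0.501, -0.499, 0.501]
ft_force: [0.6, -0.8, 0.6]
opening: 0.0701
```

Run:
```python
from h import *
go([.53,.375,.26],0)
```

```text
t 1.975 pos [0.5163 0.2326 0.2795] F [ 0.59 -0.81  0.59] open 70.1
dxyz [  19.5   13.  -142.5]
tool y heading -0.3 tilt x [ 0. -0. -1.]
spin -0.3 (world yaw 0.3 )  or 179.7 q6 0.3228153127943167
```

Request:
servo_tool --motion '[{"dx": 8, "dy": 6, "dz": -55, "spin": 0, "claw": 70}, {"dx": 16, "dy": 12, "dz": -110, "spin": 0, "claw": 70}, {"dx": 19, "dy": 13, "dz": -142, "spin": 0, "claw": 70}, {"dx": 19, "dy": 13, "dz": -142, "spin": 0, "claw": 70}]'

```text
t: 2.48
tool_pos: [0.5293, 0.3742, 0.2598]
tcp_rot: [-0.499, -0.5, -0.5, 0.501]
ft_force: [0.3, -0.7, 0.2]
opening: 0.0701
```

Run:
```python
from h import *
shot('wrist'); w=V('wrist'); X=w.cloud()
P=X.reshape(-1,3); P=P[~np.isnan(P[:,0])]
m=(abs(P[:,0]-.545)<.1)&(abs(P[:,1]-.34)<.075)&(P[:,2]<.1)
Q=P[m]
e=Q[(Q[:,2]>.055)]; print('ear',len(e),e.mean(0),e.min(0),e.max(0), cv2.minAreaRect(e[:,:2].astype(np.float32)))
r=Q[(Q[:,2]>.036)&(Q[:,2]<.046)]; c,rad=cv2.minEnclosingCircle(r[:,:2].astype(np.float32)); print('rim',c,rad)
A=np.c_[2*r[:,:2],np.ones(len(r))]; s=np.linalg.lstsq(A,(r[:,:2]**2).sum(1),rcond=None)[0]; print('fit',s[:2],np.sqrt(s[2]+s[0]**2+s[1]**2))
w.crop(0,0,640,400,1.25,'pics/w1.png'); go([.49,.33,.055])
```

```text
ear 239 [0.49366416 0.33984167 0.07955474] [0.48686368 0.32410021 0.05515682] [0.49910449 0.35036139 0.08733593] ((0.4929967224597931, 0.3372211754322052), (0.010013498365879059, 0.026110393926501274), 7.262170314788818)
rim (0.5444308519363403, 0.3435654938220978) 0.05760224908590317
fit [0.54725109 0.34410756] 0.05265382793479367
t 2.525 pos [0.5295 0.3728 0.2602] F [-0.21 -0.82 -0.31] open 70.3
dxyz [205.2 -39.1  42.8]
tool y heading -0.2 tilt x [-0.001 -0.001 -1.   ]
```

View pics/w1.png

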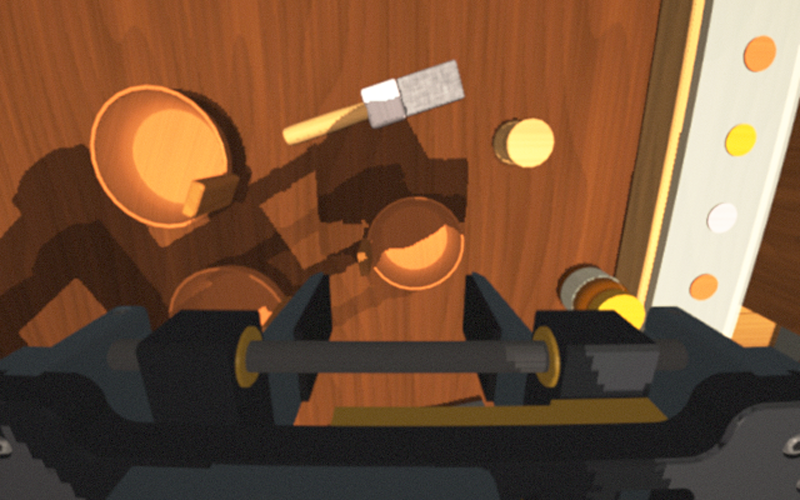

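The small bowl's ear is at wrist pixel (363,255). It measures 10x26 mm, is centred at (0.4930,0.3372), and the bowl x heading is 7.3°. The rim fit agrees with this. Now I descend to grasp it.

Request:
servo_tool --motion '[{"dx": 40, "dy": -36, "dz": 36, "spin": -7.4, "claw": 46}, {"dx": 90, "dy": -36, "dz": 36, "spin": -7.4, "claw": 46}, {"dx": 130, "dy": -36, "dz": 36, "spin": -7.4, "claw": 46}, {"dx": 160, "dy": -36, "dz": 36, "spin": -7.4, "claw": 46}, {"dx": 160, "dy": -36, "dz": 36, "spin": -7.4, "claw": 46}]'

```text
t: 3.15
tool_pos: [0.4928, 0.3348, 0.0996]
tcp_rot: [0.529, 0.467, 0.53, -0.47]
ft_force: [0.6, 1.1, 0.6]
opening: 0.0459
```

Run:
```python
from h import *
go([.493,.3372,.055],7.3)
```

```text
t 3.15 pos [0.4928 0.3348 0.0996] F [0.55 1.13 0.57] open 45.9
dxyz [44.6  0.7 -2.4]
tool y heading 7.0 tilt x [-0.003 -0.002 -1.   ]
spin -0.3 (world yaw 0.3 )  or 179.7 q6 0.373777451260923
```

Request:
servo_tool --motion '[{"dx": 22, "dy": 0.5, "dz": -2, "spin": 0, "claw": 40}, {"dx": 44, "dy": 0.5, "dz": -2, "spin": 0, "claw": 25}, {"dx": 44, "dy": 0.5, "dz": -2, "spin": 0, "claw": 16}, {"dx": 44, "dy": 0.5, "dz": -2, "spin": 0, "claw": 6}, {"dx": 44, "dy": 0.5, "dz": -2, "spin": 0, "claw": 6}]' --grip_force 20

```text
t: 3.78
tool_pos: [0.4948, 0.3388, 0.0585]
tcp_rot: [0.53, 0.469, 0.53, -0.467]
ft_force: [-1.4, -1.7, 8.7]
opening: 0.0098
```

Request:
servo_tool --motion '[{"dx": 0, "dy": 0, "dz": 0, "spin": 0, "claw": 6}, {"dx": -10, "dy": 0, "dz": 0, "spin": 0, "claw": 6}, {"dx": -40, "dy": 0, "dz": 0, "spin": 0, "claw": 6}, {"dx": -80, "dy": 0, "dz": 0, "spin": 0, "claw": 6}, {"dx": -110, "dy": 0, "dz": 0, "spin": 0, "claw": 6}]'

```text
t: 4.4
tool_pos: [0.4943, 0.3387, 0.1695]
tcp_rot: [0.53, 0.469, 0.53, -0.467]
ft_force: [-0.3, -0.8, -2.3]
opening: 0.0102
```

Run:
```python
from h import *
import math
yaw=math.radians(13.7); sx=np.array([math.cos(yaw),math.sin(yaw)]); sy=np.array([-sx[1],sx[0]])
t=V('top'); 
# refine seat from the cached top picture: recess (dark disc) and plate
hsv=t.p.astype(int); X=t.cloud()
g=t.p.mean(2); m=np.zeros(g.shape,np.uint8); m[180:220,320:365]=(g[180:220,320:365]<90)
M=cv2.moments(m); c=(M['m10']/M['m00'],M['m01']/M['m00']); print('disc px',c,m.sum(),'z44',t.at(*c,.044),'z50',t.at(*c,.05))
w=np.zeros(g.shape,np.uint8); w[150:260,270:390]=(t.p.min(2)[150:260,270:390]>205); 
n,l,s,_=cv2.connectedComponentsWithStats(w); k=1+np.argmax(s[1:,4]); pts=np.argwhere(l==k)[:,::-1]
W=np.array([t.at(u,v,.05)[:2] for u,v in pts]); r=cv2.minAreaRect(W.astype(np.float32)); print('plate',r)
S=np.array([.5662,-.0548])
for p in(t.at(*c,.047)[:2],np.array(r[0]),t.at(378/1.25,274/1.25,.058)[:2]): print('in scale frame',(p-S)@sx,(p-S)@sy)
go([.5,-.1,.17])
```

```text
disc px (342.7092651757188, 199.81469648562302) 313 z44 [ 0.57994427 -0.09737324  0.044     ] z50 [ 0.57930644 -0.09703291  0.05      ]
plate ((0.5795215368270874, -0.09822946041822433), (0.1926637589931488, 0.15176823735237122), 13.650784492492676)
in scale frame 0.0030007265573839966 -0.04437630290612671
in scale frame 0.0026567744912905458 -0.04534890213617069
in scale frame -0.03197405995128644 0.09850562539674239
t 4.4 pos [0.4943 0.3387 0.1695] F [-0.35 -0.77 -2.26] open 10.2
dxyz [ -0.8 -48.6 436.1]
tool y heading 7.1 tilt x [ 0.001  0.001 -1.   ]
```

Request:
servo_tool --motion '[{"dx": -10, "dy": -3, "dz": 25, "spin": 0, "claw": 6}, {"dx": -20, "dy": -9, "dz": 75, "spin": 0, "claw": 6}, {"dx": -30, "dy": -15, "dz": 130, "spin": 0, "claw": 6}, {"dx": -30, "dy": -21, "dz": 185, "spin": 0, "claw": 6}, {"dx": -30, "dy": -27, "dz": 240, "spin": 0, "claw": 6}]'

```text
t: 5.03
tool_pos: [0.4968, 0.0954, 0.1981]
tcp_rot: [0.53, 0.468, 0.53, -0.468]
ft_force: [1.2, -0.5, -1.9]
opening: 0.0102
```

Request:
servo_tool --motion '[{"dx": 0, "dy": -6, "dz": 55, "spin": -1.5, "claw": 6}, {"dx": 0, "dy": -12, "dz": 110, "spin": -3, "claw": 6}, {"dx": 0, "dy": -18, "dz": 165, "spin": -4.5, "claw": 6}, {"dx": 0, "dy": -25, "dz": 220, "spin": -6, "claw": 6}, {"dx": 0, "dy": -33, "dz": 265, "spin": -6.6, "claw": 6}]'

```text
t: 5.65
tool_pos: [0.4968, -0.1721, 0.1979]
tcp_rot: [0.556, 0.437, 0.556, -0.437]
ft_force: [0.3, 0.0, -3.1]
opening: 0.01
```

Request:
servo_tool --motion '[{"dx": 0, "dy": 0, "dz": 20, "spin": 0, "claw": 6}, {"dx": 0, "dy": 0, "dz": 20, "spin": 0, "claw": 6}, {"dx": 0, "dy": 0, "dz": 20, "spin": 0, "claw": 6}]'

```text
t: 6.02
tool_pos: [0.5016, -0.1882, 0.1971]
tcp_rot: [0.556, 0.437, 0.556, -0.436]
ft_force: [-0.5, 0.2, -2.5]
opening: 0.0096
```

Run:
```python
from h import *
shot('wrist'); w=V('wrist'); w.crop(0,0,640,400,1.25,'pics/w2.png'); go([.5,-.19,.2],13.7)
X=w.cloud(); P=X.reshape(-1,3); col=w.p.reshape(-1,3).astype(int)
# rect fits
for n,a,b,mn in(('plate',.046,.054,190),('key',.048,.07,0)):
    m=(P[:,2]>a)&(P[:,2]<b)&(P[:,0]>.4)&(P[:,0]<.72)&(P[:,1]>-.2)&(P[:,1]<.1)
    if n=='plate': m&=(col.min(1)>mn)
    else: m&=(col[:,0]-col[:,2]>90)&(P[:,1]>0)
    Q=P[m]; print(n,m.sum(),np.median(Q,0) if len(Q) else '',cv2.minAreaRect(Q[:,:2].astype(np.float32)) if len(Q)>3 else '')
m=(P[:,2]>.041)&(P[:,2]<.0465)&(col.max(1)<100)&(abs(P[:,0]-.58)<.05)&(abs(P[:,1]+.097)<.05)
Q=P[m]; print('recess',len(Q),Q.mean(0) if len(Q) else '',cv2.minEnclosingCircle(Q[:,:2].astype(np.float32)) if len(Q) else '')
```

```text
t 6.075 pos [ 0.5017 -0.1881  0.1971] F [-1.42 -0.87 -2.3 ] open 10.0
dxyz [-2.9 -2.1  1.5]
tool y heading 13.8 tilt x [-0.  0. -1.]
spin 0.1 (world yaw -0.1 )  or 180.1 q6 -0.7107865900800393
plate 12652 [ 0.61716764 -0.05602177  0.05023678] ((0.5784787535667419, -0.09672145545482635), (0.19047865271568298, 0.1503085047006607), 13.842726707458496)
key 0  
recess 3751 [ 0.57790284 -0.09670101  0.04462546] ((0.5790191292762756, -0.09704515337944031), 0.03840279579162598)
```

View pics/w2.png

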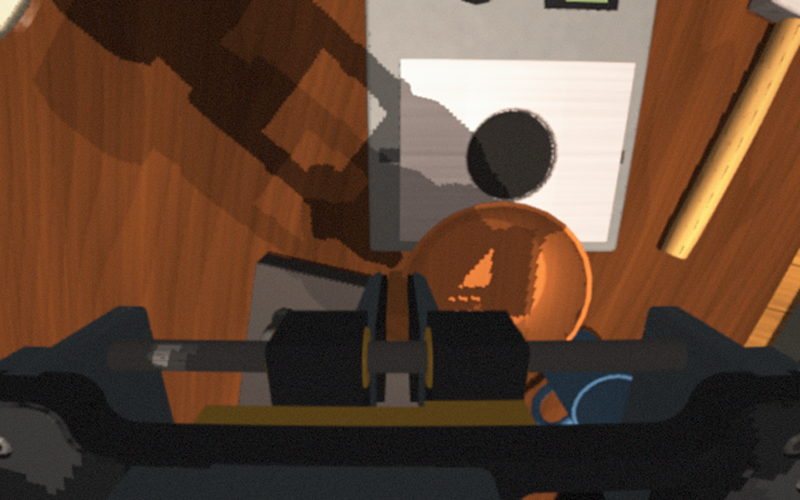

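The picture shows the recess at (511,153), the plate square around it, and the bowl held by its ear at (398,300). Next I'll measure the held bowl's offset and tilt from this same picture.

Run:
```python
from h import *
w=V('wrist'); s,R=axes(); X=w.cloud(); T=(X-s['tool_pos'])@R
T=T.reshape(-1,3); T=T[~np.isnan(T[:,0])]
# tool x ahead(down): rim expected at x≈+.0185, floor ≈ +.0465
m=(T[:,0]>.008)&(T[:,0]<.028)&(T[:,1]>0.005)&(T[:,1]<.12)&(abs(T[:,2])<.07)
Q=T[m]; print(len(Q)); 
c0=np.array([.055,0])
r=np.hypot(*(Q[:,1:]-c0).T); Q=Q[(r>.047)&(r<.06)]
ang=np.degrees(np.arctan2(Q[:,2]-c0[1],Q[:,1]-c0[0]))
tops=[]
for a in range(-180,180,8):
    k=Q[(ang>=a)&(ang<a+8)]
    if len(k)>4:
        top=np.percentile(k[:,0],5); kk=k[k[:,0]<top+.003]; tops.append(np.r_[top,kk[:,1:].mean(0)])
t=np.array(tops); print(t.round(4))
pl=np.linalg.lstsq(np.c_[t[:,1:],np.ones(len(t))],t[:,0],rcond=None)[0]; print('tilt deg (tool y, z)',np.degrees(pl[:2]),'rim at tcp axis+55',pl[2]+.055*pl[0])
A=np.c_[2*t[:,1:],np.ones(len(t))]; f=np.linalg.lstsq(A,(t[:,1:]**2).sum(1),rcond=None)[0]; print('centre tool yz',f[:2],'r',np.sqrt(f[2]+f[0]**2+f[1]**2))
```

```text
2077
[[ 1.740e-02  5.700e-03 -1.970e-02]
 [ 1.740e-02  7.700e-03 -2.520e-02]
 [ 1.740e-02  1.180e-02 -3.120e-02]
 [ 1.720e-02  1.690e-02 -3.670e-02]
 [ 1.750e-02  2.250e-02 -4.160e-02]
 [ 1.750e-02  2.880e-02 -4.540e-02]
 [ 1.720e-02  3.550e-02 -4.840e-02]
 [ 1.730e-02  4.250e-02 -5.050e-02]
 [ 1.740e-02  4.950e-02 -5.130e-02]
 [ 1.730e-02  5.660e-02 -5.150e-02]
 [ 1.780e-02  6.390e-02 -5.040e-02]
 [ 1.760e-02  7.080e-02 -4.840e-02]
 [ 1.760e-02  7.750e-02 -4.570e-02]
 [ 1.760e-02  8.340e-02 -4.200e-02]
 [ 1.780e-02  8.880e-02 -3.780e-02]
 [ 1.770e-02  9.370e-02 -3.270e-02]
 [ 1.760e-02  9.780e-02 -2.660e-02]
 [ 1.790e-02  1.011e-01 -2.050e-02]
 [ 1.790e-02  1.035e-01 -1.390e-02]
 [ 1.790e-02  1.050e-01 -7.000e-03]
 [ 1.740e-02  1.059e-01  1.000e-04]
 [ 1.800e-02  1.054e-01  7.200e-03]
 [ 1.810e-02  1.043e-01  1.420e-02]
 [ 1.790e-02  1.020e-01  2.070e-02]
 [ 1.800e-02  9.920e-02  2.650e-02]
 [ 2.250e-02  9.470e-02  3.090e-02]]
tilt deg (tool y, z) [0.07854509 1.18628935] rim at tcp axis+55 0.018286189864506686
centre tool yz [0.05339016 0.00067594] r 0.052258307226169795
```

Run:
```python
from h import *
go([.5130,-.1126,.118],13.8)
```

```text
t 6.075 pos [ 0.5017 -0.1881  0.1971] F [-1.42 -0.87 -2.3 ] open 10.0
dxyz [ 79.1  29.  -70.6]
tool y heading 13.8 tilt x [-0.  0. -1.]
spin -0.0 (world yaw 0.0 )  or 180.0 q6 -0.7107865900800393
```

Request:
servo_tool --motion '[{"dx": 10, "dy": 10, "dz": -24, "spin": 0, "claw": 6}, {"dx": 20, "dy": 22, "dz": -54, "spin": 0, "claw": 6}, {"dx": 45, "dy": 29, "dz": -70.6, "spin": 0, "claw": 6}, {"dx": 68, "dy": 29, "dz": -70.6, "spin": 0, "claw": 6}, {"dx": 78, "dy": 29, "dz": -70.6, "spin": 0, "claw": 6}]'

```text
t: 6.7
tool_pos: [0.5126, -0.1125, 0.1181]
tcp_rot: [0.556, 0.436, 0.557, -0.436]
ft_force: [-0.5, 0.4, -1.2]
opening: 0.0099
```

Request:
servo_tool --motion '[{"dx": 3, "dy": 0, "dz": 0, "spin": 0, "claw": 6}, {"dx": 3, "dy": 0, "dz": 0, "spin": 0, "claw": 6}, {"dx": 3, "dy": 0, "dz": 0, "spin": 0, "claw": 6}]'

```text
t: 7.08
tool_pos: [0.5135, -0.1141, 0.1166]
tcp_rot: [0.556, 0.437, 0.556, -0.437]
ft_force: [-0.2, 0.1, -3.1]
opening: 0.0098
```

Run:
```python
from h import *
go([.5130,-.1126,.1076],13.8)
```

```text
t 7.075 pos [ 0.5135 -0.1141  0.1166] F [-0.2   0.05 -3.11] open 9.8
dxyz [ 9.  -0.2 -1.6]
tool y heading 13.7 tilt x [ 0.001 -0.    -1.   ]
spin -0.1 (world yaw 0.1 )  or 179.9 q6 -0.5712858703619577
```

Request:
servo_tool --motion '[{"dx": 2, "dy": 0, "dz": -0.8, "spin": 0, "claw": 6}, {"dx": 4, "dy": 0, "dz": -0.8, "spin": 0, "claw": 6}, {"dx": 5.5, "dy": 0, "dz": -0.8, "spin": 0, "claw": 6}, {"dx": 6.5, "dy": 0, "dz": -0.8, "spin": 0, "claw": 6}, {"dx": 6.5, "dy": 0, "dz": -0.8, "spin": 0, "claw": 6}]'

```text
t: 7.7
tool_pos: [0.513, -0.1131, 0.1093]
tcp_rot: [0.556, 0.437, 0.556, -0.437]
ft_force: [-0.3, 0.3, -2.6]
opening: 0.0099
```

Request:
servo_tool --motion '[{"dx": 0.7, "dy": 0, "dz": 0, "spin": 0, "claw": 6}, {"dx": 1, "dy": 0, "dz": 0, "spin": 0, "claw": 6}]'

```text
t: 7.95
tool_pos: [0.513, -0.1131, 0.1084]
tcp_rot: [0.556, 0.437, 0.556, -0.437]
ft_force: [-0.8, -0.8, 0.0]
opening: 0.01
```

Request:
servo_tool --motion '[{"dx": 0.7, "dy": 0, "dz": 0, "spin": 0, "claw": 6}, {"dx": 1, "dy": 0, "dz": 0, "spin": 0, "claw": 6}]'

```text
t: 8.2
tool_pos: [0.513, -0.1132, 0.1075]
tcp_rot: [0.556, 0.437, 0.556, -0.437]
ft_force: [-1.6, 0.0, 2.4]
opening: 0.0097
```

Request:
servo_tool --motion '[{"dx": -0.3, "dy": 1.5, "dz": 0, "spin": 0, "claw": 6}, {"dx": -0.3, "dy": 3, "dz": 0, "spin": 0, "claw": 6}, {"dx": -0.3, "dy": 4.5, "dz": 0, "spin": 0, "claw": 6}, {"dx": -0.3, "dy": 6, "dz": 0, "spin": 0, "claw": 6}, {"dx": -0.3, "dy": 7.5, "dz": 0, "spin": 0, "claw": 6}]'

```text
t: 8.82
tool_pos: [0.5203, -0.1113, 0.1077]
tcp_rot: [0.556, 0.437, 0.556, -0.437]
ft_force: [-1.0, -0.6, 2.1]
opening: 0.0097
```

Request:
servo_tool --motion '[{"dx": 0, "dy": 1, "dz": 0, "spin": 0, "claw": 6}, {"dx": 0, "dy": 2, "dz": 0, "spin": 0, "claw": 6}, {"dx": 0, "dy": 3, "dz": 0, "spin": 0, "claw": 6}]'

```text
t: 9.2
tool_pos: [0.5232, -0.1106, 0.1077]
tcp_rot: [0.556, 0.437, 0.556, -0.437]
ft_force: [-0.8, -0.4, 1.5]
opening: 0.0099
```

Request:
servo_tool --motion '[{"dx": 0, "dy": 1, "dz": 0, "spin": 0, "claw": 6}, {"dx": 0, "dy": 2, "dz": 0, "spin": 0, "claw": 6}]'

```text
t: 9.45
tool_pos: [0.5252, -0.1101, 0.1076]
tcp_rot: [0.556, 0.437, 0.556, -0.437]
ft_force: [-0.0, 0.2, -1.8]
opening: 0.0097
```

The contact has gone, so the foot is over the recess. Lowering gently.

Request:
servo_tool --motion '[{"dx": 1, "dy": 0.5, "dz": 0, "spin": 0, "claw": 6}, {"dx": 2, "dy": 1, "dz": 0, "spin": 0, "claw": 6}, {"dx": 3, "dy": 1, "dz": 0, "spin": 0, "claw": 6}]'

```text
t: 9.82
tool_pos: [0.5261, -0.1099, 0.1046]
tcp_rot: [0.556, 0.437, 0.556, -0.437]
ft_force: [-0.4, -0.3, -1.4]
opening: 0.0101
```

Request:
servo_tool --motion '[{"dx": 1, "dy": 0, "dz": 0, "spin": 0, "claw": 6}, {"dx": 2, "dy": 0, "dz": 0, "spin": 0, "claw": 6}]'

```text
t: 10.07
tool_pos: [0.5261, -0.1099, 0.1026]
tcp_rot: [0.556, 0.437, 0.556, -0.437]
ft_force: [0.4, -0.0, -2.7]
opening: 0.0096
```

Request:
servo_tool --motion '[{"dx": 0.4, "dy": 0, "dz": 0, "spin": 0, "claw": 6}, {"dx": 0.7, "dy": 0, "dz": 0, "spin": 0, "claw": 6}]'

```text
t: 10.32
tool_pos: [0.5261, -0.1099, 0.1021]
tcp_rot: [0.556, 0.437, 0.556, -0.437]
ft_force: [-0.3, -0.8, 0.7]
opening: 0.0098
```

Request:
servo_tool --motion '[{"dx": 0, "dy": 0.5, "dz": 0, "spin": 0, "claw": 6}, {"dx": 0, "dy": 1, "dz": 0, "spin": 0, "claw": 6}, {"dx": 0, "dy": 1.3, "dz": 0, "spin": 0, "claw": 6}]'

```text
t: 10.7
tool_pos: [0.5274, -0.1096, 0.1021]
tcp_rot: [0.556, 0.437, 0.556, -0.437]
ft_force: [-0.5, -0.5, -0.6]
opening: 0.01
```

Request:
servo_tool --motion '[{"dx": 0, "dy": 0.4, "dz": 0, "spin": 0, "claw": 6}, {"dx": 0, "dy": 0.8, "dz": 0, "spin": 0, "claw": 6}]'

```text
t: 10.95
tool_pos: [0.5281, -0.1094, 0.102]
tcp_rot: [0.556, 0.437, 0.556, -0.437]
ft_force: [-2.2, 0.1, 0.9]
opening: 0.0097
```

The floor is 6 mm below plate contact and the wall is felt at about 2 N. I'll relax the pressure, release and rise.

Request:
servo_tool --motion '[{"dx": -0.2, "dy": -0.5, "dz": 0, "spin": 0, "claw": 6}, {"dx": -0.2, "dy": -0.5, "dz": 0, "spin": 0, "claw": 14}, {"dx": -0.2, "dy": -0.5, "dz": 0, "spin": 0, "claw": 24}, {"dx": -0.2, "dy": -0.5, "dz": 0, "spin": 0, "claw": 34}, {"dx": -0.2, "dy": -0.5, "dz": 0, "spin": 0, "claw": 34}]'

```text
t: 11.58
tool_pos: [0.5277, -0.1096, 0.1022]
tcp_rot: [0.556, 0.437, 0.556, -0.437]
ft_force: [-0.0, -0.2, -0.5]
opening: 0.0338
```

Request:
servo_tool --motion '[{"dx": -10, "dy": 0, "dz": 0, "spin": 0, "claw": 34}, {"dx": -35, "dy": 0, "dz": 0, "spin": 0, "claw": 34}, {"dx": -70, "dy": 0, "dz": 0, "spin": 0, "claw": 34}, {"dx": -110, "dy": 0, "dz": -20, "spin": 0, "claw": 20}, {"dx": -130, "dy": 0, "dz": -50, "spin": 0, "claw": 0}]'

```text
t: 12.2
tool_pos: [0.5165, -0.0611, 0.2349]
tcp_rot: [0.557, 0.438, 0.555, -0.437]
ft_force: [0.4, 0.3, -1.0]
opening: 0.017
```

Request:
servo_tool --motion '[{"dx": 0, "dy": -15, "dz": -25, "spin": 0, "claw": 0}, {"dx": 0, "dy": -30, "dz": -30, "spin": 0, "claw": 0}, {"dx": 0, "dy": -30, "dz": -30, "spin": 0, "claw": 0}]'

```text
t: 12.58
tool_pos: [0.4788, -0.0392, 0.2325]
tcp_rot: [0.556, 0.437, 0.556, -0.437]
ft_force: [-0.1, 0.5, -0.3]
opening: 0.0002
```

Run:
```python
from h import *
shot('wrist'); shot('top'); w=V('wrist'); w.crop(0,0,640,400,1.25,'pics/w3.png'); go([.5,.03,.1],13.8)
X=w.cloud(); P=X.reshape(-1,3); col=w.p.reshape(-1,3).astype(int)
m=(P[:,2]>.045)&(P[:,2]<.075)&(P[:,0]>.4)&(P[:,0]<.6)&(P[:,1]>0)&(P[:,1]<.08)&(col[:,0]-col[:,2]>80)
Q=P[m]; print('key',len(Q), np.percentile(Q[:,2],[5,50,95]) if len(Q) else '', cv2.minEnclosingCircle(Q[:,:2].astype(np.float32)) if len(Q) else '')
t=V('top'); P=t.cloud().reshape(-1,3); c=t.p.reshape(-1,3).astype(int)
m=(P[:,2]>.04)&(P[:,2]<.075)&(np.hypot(P[:,0]-.512,P[:,1]-.034)<.03)&(c[:,0]-c[:,2]>60); Q=P[m]; print('topkey',len(Q),Q.mean(0) if len(Q) else '', np.percentile(Q[:,2],[5,50,95]) if len(Q) else '')
```

```text
t 12.675 pos [ 0.4801 -0.0397  0.2324] F [ 0.15  0.18 -0.38] open 0.3
dxyz [132.4  35.8 -63. ]
tool y heading 13.7 tilt x [ 0. -0. -1.]
spin -0.1 (world yaw 0.1 )  or 179.9 q6 -0.4448595393050358
key 454 [0.05433366 0.05681066 0.05818868] ((0.5124431252479553, 0.03360368683934212), 0.014815078116953373)
topkey 0
```

View pics/w3.png

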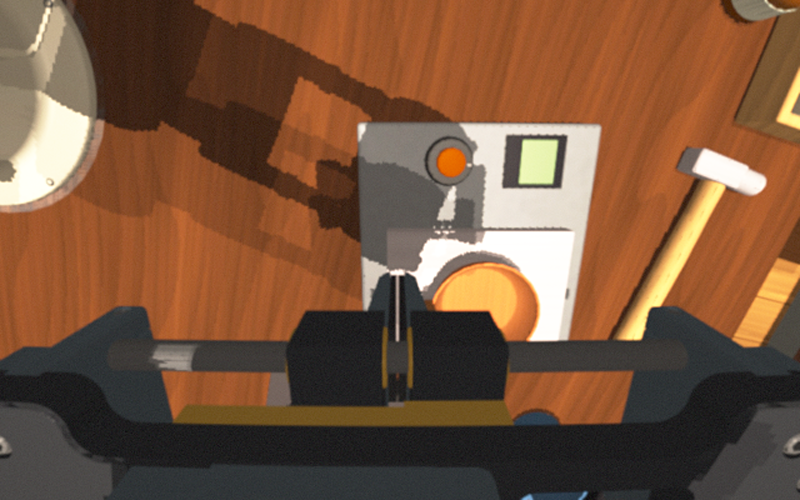

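The bowl sits in the recess and the key is at (452,162), i.e. (0.5124,0.0336) with its top near 57 mm by depth. I'll approach and feel for it.

Run:
```python
from h import *
go([.5124,.0336,.075],13.8)
P=V('wrist').cloud().reshape(-1,3); r=np.hypot(P[:,0]-.5124,P[:,1]-.0336)
for a in range(0,30,3):
    k=P[(r>=a/1000)&(r<(a+3)/1000)&(P[:,2]<.1)]; print(a,len(k),np.percentile(k[:,2],[10,50,90]).round(4))
```

```text
t 12.675 pos [ 0.4801 -0.0397  0.2324] F [ 0.15  0.18 -0.38] open 0.3
dxyz [157.4  48.7 -63.6]
tool y heading 13.7 tilt x [ 0. -0. -1.]
spin -0.1 (world yaw 0.1 )  or 179.9 q6 -0.4448595393050358
0 20 [0.056  0.0568 0.0576]
3 65 [0.0562 0.0571 0.0583]
6 100 [0.0561 0.0572 0.0582]
9 152 [0.056  0.0569 0.0577]
12 162 [0.0466 0.0553 0.0569]
15 214 [0.0461 0.047  0.0479]
18 251 [0.0459 0.047  0.0481]
21 238 [0.0362 0.0376 0.0468]
24 312 [0.0353 0.0364 0.0374]
27 364 [0.0352 0.0362 0.0372]
```

Request:
servo_tool --motion '[{"dx": 10, "dy": 25, "dz": -50, "spin": 0, "claw": 0}, {"dx": 50, "dy": 48.7, "dz": -63.6, "spin": 0, "claw": 0}, {"dx": 100, "dy": 48.7, "dz": -63.6, "spin": 0, "claw": 0}, {"dx": 140, "dy": 48.7, "dz": -63.6, "spin": 0, "claw": 0}, {"dx": 155, "dy": 48.7, "dz": -63.6, "spin": 0, "claw": 0}]'

```text
t: 13.3
tool_pos: [0.5114, 0.034, 0.0751]
tcp_rot: [0.555, 0.436, 0.557, -0.438]
ft_force: [-0.7, 0.4, -0.6]
opening: 0.0006
```

Request:
servo_tool --motion '[{"dx": 2, "dy": 0, "dz": 0, "spin": 0, "claw": 0}, {"dx": 4, "dy": 0, "dz": 0, "spin": 0, "claw": 0}, {"dx": 6, "dy": 0, "dz": 0, "spin": 0, "claw": 0}, {"dx": 8, "dy": 0, "dz": 0, "spin": 0, "claw": 0}, {"dx": 9, "dy": 0, "dz": 0, "spin": 0, "claw": 0}]'

```text
t: 13.92
tool_pos: [0.5119, 0.0344, 0.0684]
tcp_rot: [0.556, 0.437, 0.556, -0.437]
ft_force: [0.1, 0.1, -0.3]
opening: 0.0003
```

Request:
servo_tool --motion '[{"dx": 0.7, "dy": 0, "dz": 0, "spin": 0, "claw": 0}, {"dx": 1.4, "dy": 0, "dz": 0, "spin": 0, "claw": 0}]'

```text
t: 14.18
tool_pos: [0.5118, 0.0344, 0.0668]
tcp_rot: [0.556, 0.437, 0.556, -0.437]
ft_force: [-0.8, -0.0, -0.7]
opening: 0.0007
```

Request:
servo_tool --motion '[{"dx": 0.7, "dy": 0, "dz": 0, "spin": 0, "claw": 0}, {"dx": 1.4, "dy": 0, "dz": 0, "spin": 0, "claw": 0}]'

```text
t: 14.42
tool_pos: [0.5118, 0.0344, 0.0654]
tcp_rot: [0.556, 0.437, 0.556, -0.437]
ft_force: [0.1, -0.7, 0.8]
opening: 0.0002
```

Request:
servo_tool --motion '[{"dx": 0.7, "dy": 0, "dz": 0, "spin": 0, "claw": 0}, {"dx": 1.4, "dy": 0, "dz": 0, "spin": 0, "claw": 0}, {"dx": 2.1, "dy": 0, "dz": 0, "spin": 0, "claw": 0}]'

```text
t: 14.8
tool_pos: [0.5118, 0.0344, 0.0633]
tcp_rot: [0.556, 0.437, 0.556, -0.437]
ft_force: [-0.9, -0.5, 2.5]
opening: 0.0001
```

Request:
servo_tool --motion '[{"dx": 0.7, "dy": 0, "dz": 0, "spin": 0, "claw": 0}, {"dx": 1.4, "dy": 0, "dz": 0, "spin": 0, "claw": 0}]'

```text
t: 15.05
tool_pos: [0.5118, 0.0344, 0.0619]
tcp_rot: [0.556, 0.437, 0.556, -0.437]
ft_force: [-0.9, 0.2, 4.3]
opening: 0.0004
```

Request:
servo_tool --motion '[{"dx": 0.7, "dy": 0, "dz": 0, "spin": 0, "claw": 0}, {"dx": 1.4, "dy": 0, "dz": 0, "spin": 0, "claw": 0}]'

```text
t: 15.3
tool_pos: [0.5118, 0.0344, 0.0605]
tcp_rot: [0.556, 0.437, 0.556, -0.437]
ft_force: [-0.9, 0.9, 4.9]
opening: 0.0002
```

The key is down about 5 mm at about 5 N. I'll go 1 mm further and hold for more than a second.

Request:
servo_tool --motion '[{"dx": 0.6, "dy": 0, "dz": 0, "spin": 0, "claw": 0}, {"dx": 1, "dy": 0, "dz": 0, "spin": 0, "claw": 0}, {"dx": 1, "dy": 0, "dz": 0, "spin": 0, "claw": 0}, {"dx": 1, "dy": 0, "dz": 0, "spin": 0, "claw": 0}, {"dx": 1, "dy": 0, "dz": 0, "spin": 0, "claw": 0}]'

```text
t: 15.92
tool_pos: [0.5118, 0.0344, 0.0595]
tcp_rot: [0.556, 0.437, 0.556, -0.437]
ft_force: [-1.6, 0.4, 4.7]
opening: 0.0005
```

Request:
servo_tool --motion '[{"dx": 0, "dy": 0, "dz": 0, "spin": 0, "claw": 0}, {"dx": 0, "dy": 0, "dz": 0, "spin": 0, "claw": 0}, {"dx": 0, "dy": 0, "dz": 0, "spin": 0, "claw": 0}, {"dx": 0, "dy": 0, "dz": 0, "spin": 0, "claw": 0}, {"dx": 0, "dy": 0, "dz": 0, "spin": 0, "claw": 0}]'

```text
t: 16.55
tool_pos: [0.5118, 0.0344, 0.0596]
tcp_rot: [0.556, 0.437, 0.556, -0.437]
ft_force: [-1.5, 0.1, 5.6]
opening: 0.0007
```

Request:
servo_tool --motion '[{"dx": 0, "dy": 0, "dz": 0, "spin": 0, "claw": 0}, {"dx": 0, "dy": 0, "dz": 0, "spin": 0, "claw": 0}, {"dx": 0, "dy": 0, "dz": 0, "spin": 0, "claw": 0}, {"dx": 0, "dy": 0, "dz": 0, "spin": 0, "claw": 0}]'

```text
t: 17.05
tool_pos: [0.5118, 0.0344, 0.0596]
tcp_rot: [0.556, 0.437, 0.556, -0.437]
ft_force: [-0.1, 0.5, 5.0]
opening: 0.0001
```

Request:
servo_tool --motion '[{"dx": -2, "dy": 0, "dz": 0, "spin": 0, "claw": 0}, {"dx": -5, "dy": 0, "dz": 0, "spin": 0, "claw": 0}, {"dx": -10, "dy": 0, "dz": 0, "spin": 0, "claw": 0}, {"dx": -60, "dy": 0, "dz": 0, "spin": 0, "claw": 20}, {"dx": -120, "dy": 0, "dz": 0, "spin": 0, "claw": 44}]'

```text
t: 17.68
tool_pos: [0.511, 0.0344, 0.1804]
tcp_rot: [0.555, 0.436, 0.557, -0.437]
ft_force: [1.2, 0.2, 0.7]
opening: 0.0176
```

Run:
```python
from h import *
t=V('top'); X=t.cloud(); P=X.reshape(-1,3); c=t.p.reshape(-1,3).astype(int)
m=(P[:,2]>.06)&(P[:,2]<.08)&(np.hypot(P[:,0]-.464,P[:,1]+.412)<.03); Q=P[m]; print('knob',len(Q),Q.mean(0),cv2.minEnclosingCircle(Q[:,:2].astype(np.float32)))
go([.44,-.46,.24],13.8)
```

```text
knob 53 [ 0.46616751 -0.41036649  0.06997976] ((0.4666734039783478, -0.4104049801826477), 0.01297089084982872)
t 17.675 pos [0.511  0.0344 0.1804] F [1.16 0.21 0.72] open 17.6
dxyz [ -59.5 -186.2  463.5]
tool y heading 13.7 tilt x [-0.002  0.    -1.   ]
spin -0.1 (world yaw 0.1 )  or 179.9 q6 -0.2886061315828803
```

Request:
servo_tool --motion '[{"dx": -20, "dy": -16, "dz": 40, "spin": 0, "claw": 44}, {"dx": -40, "dy": -38, "dz": 95, "spin": 0, "claw": 44}, {"dx": -60, "dy": -60, "dz": 150, "spin": 0, "claw": 44}, {"dx": -60, "dy": -82, "dz": 205, "spin": 0, "claw": 44}, {"dx": -60, "dy": -104, "dz": 260, "spin": 0, "claw": 44}]'

```text
t: 18.3
tool_pos: [0.4718, -0.2447, 0.2401]
tcp_rot: [0.556, 0.437, 0.556, -0.437]
ft_force: [0.5, -0.2, 0.7]
opening: 0.0434
```

Request:
servo_tool --motion '[{"dx": 0, "dy": -22, "dz": 55, "spin": 0, "claw": 44}, {"dx": 0, "dy": -44, "dz": 110, "spin": 0, "claw": 44}, {"dx": 0, "dy": -66, "dz": 165, "spin": 0, "claw": 44}, {"dx": 0, "dy": -82, "dz": 204, "spin": 0, "claw": 44}, {"dx": 0, "dy": -82, "dz": 204, "spin": 0, "claw": 44}]'

```text
t: 18.92
tool_pos: [0.44, -0.4631, 0.2391]
tcp_rot: [0.555, 0.437, 0.555, -0.438]
ft_force: [0.7, 0.2, 0.0]
opening: 0.0438
```

Run:
```python
from h import *
shot('wrist'); w=V('wrist'); w.crop(0,0,640,400,1.25,'pics/w4.png')
P=w.cloud().reshape(-1,3)
m=(P[:,2]>.062)&(P[:,2]<.08)&(np.hypot(P[:,0]-.4665,P[:,1]+.41)<.03); Q=P[m]
c,r=cv2.minEnclosingCircle(Q[:,:2].astype(np.float32)); print('knob',len(Q),Q[:,2].max(),c,r,w.px([c[0],c[1],.072])*1.25)
go([c[0],c[1],.05],13.8)
```

```text
knob 391 0.07433440658751245 (0.4648863673210144, -0.41275879740715027) 0.013006224296987057 [437.39419409 184.87651478]
t 18.975 pos [ 0.4404 -0.4613  0.2392] F [-0.29  0.15 -0.64] open 44.2
dxyz [189.2  35.2 -41.3]
tool y heading 13.6 tilt x [-0.     0.001 -1.   ]
spin -0.2 (world yaw 0.2 )  or 179.8 q6 -1.139641577099204
```

View pics/w4.png

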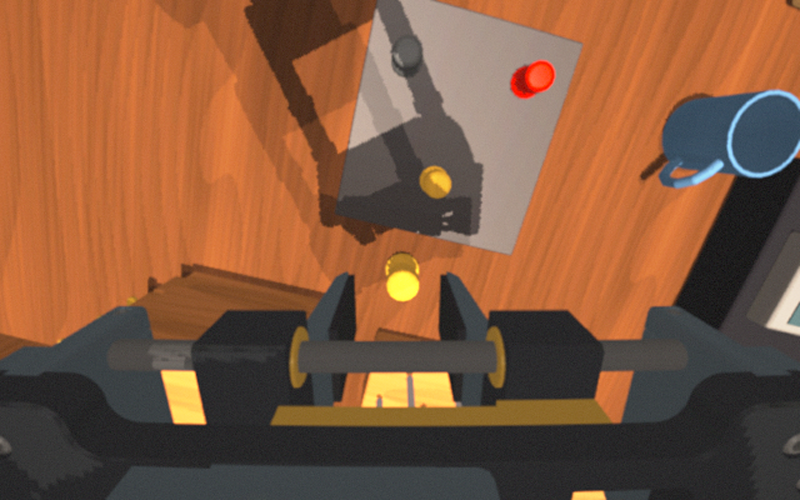

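The slab brass knob is at (436,182) with head radius 13 mm, a match. The decoy is off the slab at (402,277). Grasping the slab knob.

Request:
servo_tool --motion '[{"dx": 40, "dy": 35.2, "dz": -41.3, "spin": 0, "claw": 44}, {"dx": 90, "dy": 35.2, "dz": -41.3, "spin": 0, "claw": 44}, {"dx": 125, "dy": 35.2, "dz": -41.3, "spin": 0, "claw": 44}, {"dx": 145, "dy": 35.2, "dz": -41.3, "spin": 0, "claw": 44}, {"dx": 145, "dy": 35.2, "dz": -41.3, "spin": 0, "claw": 44}]'

```text
t: 19.6
tool_pos: [0.465, -0.4102, 0.0935]
tcp_rot: [0.555, 0.437, 0.557, -0.436]
ft_force: [0.3, 0.3, -0.4]
opening: 0.0441
```

Run:
```python
from h import *
go([.4649,-.4128,.05],13.8)
```

```text
t 19.6 pos [ 0.465  -0.4102  0.0935] F [ 0.27  0.27 -0.45] open 44.1
dxyz [43.5 -0.7  2.6]
tool y heading 13.8 tilt x [-0.002  0.002 -1.   ]
spin -0.0 (world yaw 0.0 )  or 180.0 q6 -1.0594703577958198
```

Request:
servo_tool --motion '[{"dx": 22, "dy": 0, "dz": 1.5, "spin": 0, "claw": 44}, {"dx": 38, "dy": 0, "dz": 1.5, "spin": 0, "claw": 44}, {"dx": 43.5, "dy": 0, "dz": 1.5, "spin": 0, "claw": 40}, {"dx": 43.5, "dy": 0, "dz": 1.5, "spin": 0, "claw": 32}, {"dx": 43.5, "dy": 0, "dz": 1.5, "spin": 0, "claw": 22}]' --grip_force 12

```text
t: 20.23
tool_pos: [0.4661, -0.4137, 0.0517]
tcp_rot: [0.556, 0.437, 0.556, -0.437]
ft_force: [0.4, -0.0, -0.9]
opening: 0.0255
```

Request:
servo_tool --motion '[{"dx": 0, "dy": 0, "dz": 0, "spin": 0, "claw": 20}, {"dx": 0, "dy": 0, "dz": 0, "spin": 0, "claw": 20}, {"dx": 0, "dy": 0, "dz": 0, "spin": 0, "claw": 20}]'

```text
t: 20.6
tool_pos: [0.4661, -0.4138, 0.0515]
tcp_rot: [0.556, 0.437, 0.556, -0.437]
ft_force: [1.0, 1.1, 6.5]
opening: 0.0252
```

Request:
servo_tool --motion '[{"dx": -10, "dy": 0, "dz": 0, "spin": 0, "claw": 20}, {"dx": -40, "dy": 0, "dz": 0, "spin": 0, "claw": 20}, {"dx": -80, "dy": 0, "dz": 0, "spin": 0, "claw": 20}, {"dx": -120, "dy": 0, "dz": 0, "spin": 0, "claw": 20}, {"dx": -150, "dy": 0, "dz": 0, "spin": 0, "claw": 20}]'

```text
t: 21.22
tool_pos: [0.4658, -0.4136, 0.2034]
tcp_rot: [0.557, 0.437, 0.556, -0.437]
ft_force: [-0.1, -0.8, -1.9]
opening: 0.0253
```

Run:
```python
from h import *
# bowl centre now, from fresh top view
shot('top'); t=V('top'); P=t.cloud().reshape(-1,3); c=t.p.reshape(-1,3).astype(int)
m=(P[:,2]>.076)&(P[:,2]<.092)&(np.hypot(P[:,0]-.58,P[:,1]+.097)<.07)
r=P[m]; A=np.c_[2*r[:,:2],np.ones(len(r))]; s=np.linalg.lstsq(A,(r[:,:2]**2).sum(1),rcond=None)[0]; print('bowl',len(r),s[:2],np.sqrt(s[2]+s[0]**2+s[1]**2),np.median(r[:,2]))
m=(np.hypot(P[:,0]-.58,P[:,1]+.097)<.025); print('floor',np.median(P[m,2]))
go([.58,-.097,.2],13.8)
```

```text
bowl 133 [ 0.5822293  -0.09848183] 0.05223769083063116 0.08223910128499634
floor 0.05532528363835487
t 21.275 pos [ 0.4669 -0.4146  0.207 ] F [ 0.86 -1.1   3.79] open 25.0
dxyz [   6.   185.2 -281.8]
tool y heading 13.7 tilt x [ 0.004 -0.004 -1.   ]
spin -0.1 (world yaw 0.1 )  or 179.9 q6 -1.0609911313109313
```

Request:
servo_tool --motion '[{"dx": 0, "dy": 16, "dz": -25, "spin": 0, "claw": 20}, {"dx": 0, "dy": 42, "dz": -65, "spin": 0, "claw": 20}, {"dx": 0, "dy": 72, "dz": -110, "spin": 0, "claw": 20}, {"dx": 0, "dy": 102, "dz": -155, "spin": 0, "claw": 20}, {"dx": 0, "dy": 132, "dz": -200, "spin": 0, "claw": 20}]'

```text
t: 21.9
tool_pos: [0.5469, -0.1862, 0.2014]
tcp_rot: [0.556, 0.437, 0.556, -0.437]
ft_force: [0.9, -0.3, -0.8]
opening: 0.0253
```

Request:
servo_tool --motion '[{"dx": 0, "dy": 27, "dz": -42, "spin": 0, "claw": 20}, {"dx": 0, "dy": 45, "dz": -68, "spin": 0, "claw": 20}, {"dx": 0, "dy": 53, "dz": -81, "spin": 0, "claw": 20}, {"dx": 0, "dy": 53, "dz": -81, "spin": 0, "claw": 20}, {"dx": 0, "dy": 53, "dz": -81, "spin": 0, "claw": 20}]'

```text
t: 22.52
tool_pos: [0.5786, -0.0977, 0.201]
tcp_rot: [0.556, 0.437, 0.556, -0.437]
ft_force: [1.2, -0.4, -1.3]
opening: 0.0254
```

Run:
```python
from h import *
go([.5795,-.0969,.0785],13.8); shot('wrist'); V('wrist').crop(160,80,480,330,2.4,'pics/w5.png')
```

```text
t 22.525 pos [ 0.5786 -0.0977  0.201 ] F [ 1.18 -0.41 -1.34] open 25.4
dxyz [122.5   1.1  -0.6]
tool y heading 13.7 tilt x [-0. -0. -1.]
spin -0.1 (world yaw 0.1 )  or 179.9 q6 -0.50718007558896
```

View pics/w5.png

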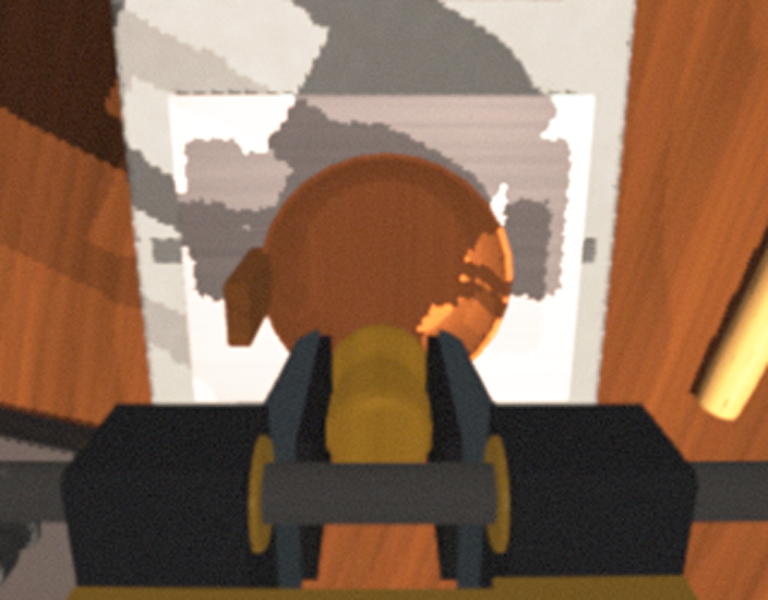

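The knob is held upright at (380,395), directly above the bowl, whose ear is at (248,297). Lowering slowly.

Request:
servo_tool --motion '[{"dx": 30, "dy": 1, "dz": 0, "spin": 0, "claw": 20}, {"dx": 65, "dy": 1, "dz": 0, "spin": 0, "claw": 20}, {"dx": 95, "dy": 1, "dz": 0, "spin": 0, "claw": 20}, {"dx": 112, "dy": 1, "dz": 0, "spin": 0, "claw": 20}, {"dx": 117, "dy": 1, "dz": 0, "spin": 0, "claw": 20}]'

```text
t: 23.2
tool_pos: [0.5796, -0.0969, 0.0835]
tcp_rot: [0.556, 0.437, 0.556, -0.437]
ft_force: [-0.1, 1.0, -0.6]
opening: 0.0248
```

Request:
servo_tool --motion '[{"dx": 1.5, "dy": 0, "dz": 0, "spin": 0, "claw": 20}, {"dx": 3, "dy": 0, "dz": 0, "spin": 0, "claw": 20}, {"dx": 4, "dy": 0, "dz": 0, "spin": 0, "claw": 20}, {"dx": 4, "dy": 0, "dz": 0, "spin": 0, "claw": 20}]'

```text
t: 23.7
tool_pos: [0.5801, -0.0964, 0.0803]
tcp_rot: [0.556, 0.437, 0.556, -0.437]
ft_force: [0.0, 0.2, -2.6]
opening: 0.0252
```

Request:
servo_tool --motion '[{"dx": 0.7, "dy": 0, "dz": 0, "spin": 0, "claw": 20}, {"dx": 1.2, "dy": 0, "dz": 0, "spin": 0, "claw": 20}]'

```text
t: 23.95
tool_pos: [0.5799, -0.0964, 0.0788]
tcp_rot: [0.556, 0.437, 0.556, -0.437]
ft_force: [-0.4, -1.1, -0.7]
opening: 0.0253
```

Request:
servo_tool --motion '[{"dx": 0.6, "dy": 0, "dz": 0, "spin": 0, "claw": 20}, {"dx": 1, "dy": 0, "dz": 0, "spin": 0, "claw": 20}]'

```text
t: 24.2
tool_pos: [0.5799, -0.0964, 0.0777]
tcp_rot: [0.556, 0.437, 0.556, -0.437]
ft_force: [-0.2, 0.4, -0.1]
opening: 0.0252
```

Request:
servo_tool --motion '[{"dx": 0.4, "dy": 0, "dz": 0, "spin": 0, "claw": 20}, {"dx": 0.6, "dy": 0, "dz": 0, "spin": 0, "claw": 20}]'

```text
t: 24.45
tool_pos: [0.5799, -0.0964, 0.0772]
tcp_rot: [0.556, 0.437, 0.556, -0.437]
ft_force: [0.6, 0.3, -0.0]
opening: 0.0255
```

Request:
servo_tool --motion '[{"dx": 0.5, "dy": 0, "dz": 0, "spin": 0, "claw": 20}, {"dx": 0.8, "dy": 0, "dz": 0, "spin": 0, "claw": 20}]'

```text
t: 24.7
tool_pos: [0.58, -0.0964, 0.0765]
tcp_rot: [0.556, 0.437, 0.556, -0.437]
ft_force: [-0.8, 0.6, 2.3]
opening: 0.0248
```

Contact is felt. I'll relax slightly, release and rise.

Request:
servo_tool --motion '[{"dx": -0.4, "dy": 0, "dz": 0, "spin": 0, "claw": 26}, {"dx": -0.4, "dy": 0, "dz": 0, "spin": 0, "claw": 29}, {"dx": -0.4, "dy": 0, "dz": 0, "spin": 0, "claw": 33}, {"dx": -0.4, "dy": 0, "dz": 0, "spin": 0, "claw": 36}, {"dx": -0.4, "dy": 0, "dz": 0, "spin": 0, "claw": 36}]'

```text
t: 25.32
tool_pos: [0.5799, -0.0964, 0.0768]
tcp_rot: [0.556, 0.437, 0.556, -0.437]
ft_force: [-0.8, -0.0, 0.2]
opening: 0.0359
```

Request:
servo_tool --motion '[{"dx": -8, "dy": 0, "dz": 0, "spin": 0, "claw": 36}, {"dx": -25, "dy": 0, "dz": 0, "spin": 0, "claw": 36}, {"dx": -60, "dy": 0, "dz": 0, "spin": 0, "claw": 36}, {"dx": -110, "dy": 0, "dz": 0, "spin": 0, "claw": 36}, {"dx": -150, "dy": -10, "dz": 30, "spin": 0, "claw": 36}]'

```text
t: 25.95
tool_pos: [0.5776, -0.1269, 0.2302]
tcp_rot: [0.557, 0.436, 0.556, -0.436]
ft_force: [1.0, -1.0, -0.8]
opening: 0.0357
```

Request:
servo_tool --motion '[{"dx": 0, "dy": -15, "dz": 40, "spin": 0, "claw": 36}, {"dx": 0, "dy": -25, "dz": 70, "spin": 0, "claw": 36}, {"dx": 0, "dy": -25, "dz": 70, "spin": 0, "claw": 36}]'

```text
t: 26.32
tool_pos: [0.5694, -0.2038, 0.2281]
tcp_rot: [0.556, 0.437, 0.555, -0.437]
ft_force: [0.3, 0.7, -0.7]
opening: 0.0363
```

Run:
```python
from h import *
shot('wrist'); w=V('wrist'); P=w.cloud().reshape(-1,3); w.crop(160,0,480,250,2.4,'pics/w6.png')
C=np.array([.5795,-.097]); r=np.hypot(*(P[:,:2]-C).T); m=(r<.06)&(r>.045)&(P[:,2]>.078)&(P[:,2]<.09); Q=P[m]
a=np.degrees(np.arctan2(Q[:,1]-C[1],Q[:,0]-C[0])); T=[]
for b in range(-180,180,15):
    k=Q[(a>=b)&(a<b+15)]
    if len(k)>5:
        z=np.percentile(k[:,2],95); k=k[k[:,2]>z-.003]; T.append(np.r_[k[:,:2].mean(0)-C,z])
T=np.array(T); p=np.linalg.lstsq(np.c_[T[:,:2],np.ones(len(T))],T[:,2],rcond=None)[0]; print(len(T),'rim tilt deg',np.degrees(p[:2]),'height',p[2])
A=np.c_[2*T[:,:2],np.ones(len(T))]; f=np.linalg.lstsq(A,(T[:,:2]**2).sum(1),rcond=None)[0]; print('centre off',f[:2])
k=P[(r<.03)&(P[:,2]>.08)]; print('knob top',k[:,2].max(),k.mean(0)); print(ctrl.read_state()['t'],ctrl.read_state()['ft_force'])
```

```text
24 rim tilt deg [-0.51745338  0.03427436] height 0.08463480788723896
centre off [ 0.0007119  -0.00134384]
knob top 0.10003232024740866 [ 0.5780125  -0.09604081  0.09664779]
26.375 [0.1457286  0.21635151 0.09428996]
```

View pics/w6.png

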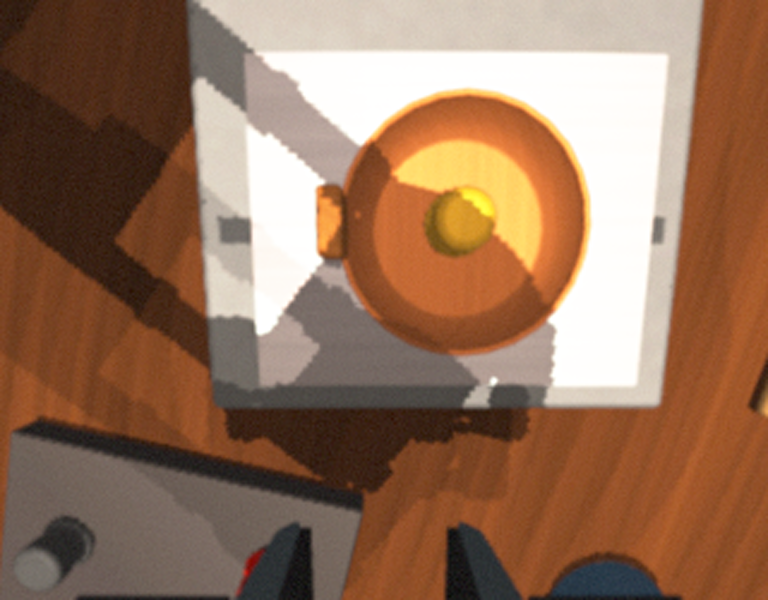

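The bowl is seated level with its rim at 84.6 mm (44+40 expected), and the knob stands upright in it at (465,218). Handing in.

```bash
python3 -c "
from bench import ctrl
print(ctrl.hand_in())"
```

```text
the job is handed in; nothing more can be done
None
```

The job is done in the order you asked, and I handed it in at about 26.4 s of the 72 s allowed.

- **Bowl:** I set the smallest bowl on the plate and slid it along the scale's x. The foot dropped 6 mm into the recess and met the wall at about 2 N, then I let go.
- **Tare key:** I pressed it down about 5 mm at about 5 N and held it for about 1.5 s.
- **Knob:** I took the smaller brass knob from the slab and stood it in the bowl.

**Last checks:**
- The rim is at 84.6 mm, where 84 mm is expected when seated. It is level to about 0.5° and about 1.5 mm off the measured recess centre, within the 2.5 mm of play.
- The knob stands upright near the middle of the bowl, and the gripper is clear of everything.
- Key depth is the least certain figure. Force and finger travel agree on roughly 5 to 6 mm, but force readings vary by about 1 N. I could not see the tare register directly.
- I did not compare the bystanders' positions before and after; I felt no unexpected contact near them.

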